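# Clear the vise bed and crank a stretcher bar tight

## Task

Sweep the three pink chips off the vise bed onto the table with the scraper block (do not touch the chips with the fingers), then turn the crank clockwise until the jaw has pushed the wooden bar square against the stop and grips it firmly: feel for the handle stiffening and stop there, without crushing the bar. Leave the bar flat and about midway on the bed, the scraper standing on its foot on the table, and the other things on the bench where they are.

Things in the scene. Friction and masses are not known exactly. Their poses are not given: they have to be found in the camera images.
- vise: bench vise fixed to the table: grey bed 110 mm along its x, jaws slide along its y. Origin on the table, midway along the bed's x. On the bed from -y to +y: blue moving jaw with spring-backed black rubber pad (top 72 mm above table), wooden bar, a gap of at least 56 mm with the chips, aluminium stop bar (top 72 mm). A blue gear housing 72 mm tall at y -223 to -148 mm carries the crank.
- bed_top (a point): point on the bed's top face, 30 mm above the table, straight over the vise's origin; axes as the vise's. The bed is open at x = -55 and +55 mm with bare table beyond (60 mm or more on the +x side). The stop bar is bolted across the bed with its face anywhere from y = +67 to +81 mm, different every time; it does not move.
- crank_axis (a point): point on the crank's upright axis, 95 mm above the table, level with the top of the crank arm (hub 6 mm higher). Clockwise seen from above drives the jaw to +y, 7.6 mm per radian (48 mm a turn); the screw holds where it is left. The pad yields up to 6 mm (15 N per mm) against a clamped part, then it is hard.
- crank_knob (a point): middle of the red upright crank knob, 20 mm diameter, 95 to 145 mm above the table (point at 120), 60 mm from the axis, spinning freely on its pin; It can be pushed round from behind with closed fingers. It resists with about 6 N at the knob running free, rising once the bar meets the stop: 8 N at 15 N of clamping, 18 N with the pad fully squeezed, steep beyond; let go, it may ease back a little.
- bar: wooden bar, the workpiece, 100 x 30 x 35 mm (x, y, z), about 150 g, lying loose on the bed along the vise's x between pad and stop, a little askew; origin under its centre. The jaw pushes it along the bed to the stop.
- scraper: scraper block standing upright: black foot 36 x 36 x 30 mm, above it a yellow grip 18 mm (its x) by 34 mm (its y), from 30 to 100 mm height; about 120 g; origin under its centre.
- chip0: pink acrylic offcut chip 14 x 12 x 8 mm, loose on the bed between the bar and the stop; origin under its centre (30 mm above the table while on the bed)
- chip1: pink acrylic offcut chip 14 x 12 x 8 mm, loose on the bed between the bar and the stop; origin under its centre (30 mm above the table while on the bed)
- chip2: pink acrylic offcut chip 14 x 12 x 8 mm, loose on the bed between the bar and the stop; origin under its centre (30 mm above the table while on the bed)
- tin: loose paint tin, grey with a white label, 72 mm diameter, 85 mm tall; bystander, origin under its centre
- tape: loose roll of blue tape lying flat, 96 mm across, 25 mm tall; bystander, origin under its centre
- cup: loose white plastic cup, 72 mm across, 85 mm tall; bystander, origin under its centre
- brush: loose paint brush lying flat in front of the vise; bystander, origin under its middle
- screwdriver: loose screwdriver lying flat; bystander, origin under its middle
- jar: loose red jar with black cap, 60 mm diameter, 70 mm tall; bystander, origin under its centre
Not all that is in view belongs to the job. What is shaped like the bar but red is not meant.

How it is judged:
By the outcome, as a careful person would: the job done as asked, in the order asked, and still so for the second after the job is handed in, with the robot touching nothing.
It also fails if it takes over 72 s, if anything falls off the work surface, if the arm or the gripper's body presses on something with over 40 N, if the wrist force passes 120 N, or if a joint passes its speed limit or range.

## Robot

A 6-joint arm with a two-finger parallel gripper is mounted at the origin on the work surface. World frame = base frame: x ahead of the robot, y to its left, z up, the work surface at z = 0. Lengths are in mm, angles in degrees, forces in N, time in s.
With the tool pointing down it reaches from about 350 to 850 mm from the base axis. Payload 8.1 kg.
Tool frame: the origin (TCP) lies midway between the tips of the shut fingers; the grasp point (between the pads) lies 19 mm behind it; z points along the fingers, y is the line along which they close (so a half turn about z gives the same grasp; the last joint's range is limited). The gripper opens to 85 mm and grips with 20 to 120 N. Pads are 22 mm wide; open, the fingers measure 114 mm over their backs; the gripper's body (76 mm by 85 mm) begins 54 mm behind the grasp point. The pads swing forward as they close: fully open they stand 13 mm farther back than shut.
Start: joints at [64.492, 7.471, 85.268, -0, 87.261, -4.893], TCP at [211.231, 561.593, 231.292] pointing down, gripper open.
Joint ranges: [-169.43, 169.43], [-51.17, 129.36], [1.28, 143.12], [-76.62, 256.62], [0, 156.53], [-152.29, 152.29]. Speed limits (degrees/s): [136.94, 136.94, 159.86, 180, 180, 180].

## Interface

Orientations are given as [roll, pitch, yaw] about the fixed x, y, z axes, in that order (R = Rz(yaw) Ry(pitch) Rx(roll)).
In Python, from bench import sensors, optics, r gives the robot as it stands.
- The arm moves only by the tool apply_moves, never from a script. Its argument "targets" is a list of rows, each a list of 7 numbers: the shift along the tool's x, y, z in mm, then the turn, a rotation vector about the tool's x, y, z in rad, then the closure, from 0 (fully open) to 1 (shut). In form: [[x, y, z, wx, wy, wz, claw], ...]. A call has 1 to 20 rows; each row shifts and turns the commanded pose from where the row before left it, along the tool's axes as they then stand; what a row does not reach is not made up. A row lasts 1/8 s, in which the tool goes at most 62.5 mm and 10.7 degrees, less where a joint would pass 70% of its speed; a pose out of reach is approached as far as the arm can. A call is refused whole if a number of a shift passes 62.5 or a number of a turn 0.188, either way. A call with a gripper value outside its range is refused whole. The fingers move at their own pace and stop on an object; "force" is the grip in N (left out, the last holds). Time passes only in rows, so rows that do not move let the fingers close. It gives the time, the measured TCP pose, the force, the opening and the grip force at its end, in the units of the state.
- sensors.sense(): the state, without advancing time (a new reading comes with each control period).
- optics.snapshot(name): name is "scene" or "top" or "wrist"; returns the picture (384x512x3 uint8, red, green, blue); there is no depth.
- optics.get_calibration(name): a dict with "camera_matrix" (3x3 intrinsics, pixels), "pose" (4x4, takes a point from camera to world coordinates). Camera axes: x right, y down, z forward; pixel columns grow to the right and rows downward; lengths in mm; the calibration is good to about 2 mm. A picture is of the moment at which its call begins: read the wrist's pose just before it. get_calibration takes no time and is no camera call; for the wrist camera it gives the pose at the moment of the call.
- r.hand_in(): hands the job in; it is judged then, once.
The state is a dict: "time": time; "joint_pos": joint angles; "qd": joint speeds; "joint_efforts": joint torques, N m; "tool_pos": TCP position; "tcp_rot": TCP orientation; "ft_force": force on the tool from outside, world axes, zero at the start; "wrist_torque": the same for the moment, N m; "finger_gap": finger opening in mm; "grip_force": force on a finger pad.
Only numpy, scipy, OpenCV 4.12 (cv2) and the standard library are available. Lean on these libraries where they do the work, as an engineer would, in place of code of your own. Each camera call takes 0.05 s, during which the arm holds its last target. There are 200 camera calls.

## Working session

There is one attempt and no reset: what is moved stays moved. The work goes in short steps, Python scripts to look and compute and a tool call to move; the robot and the scene stay as the last step left them, time stands still between calls to the robot, and variables do not carry over. Pictures are saved under pics/ and viewed, at most 10 in all, crops included, and the job is handed in when it is done.

Besides the shell and the picture viewer there is one more tool, called after "Call:" by a JSON object that holds its "fn" and its "kwargs". apply_moves: Moves the arm, as the interface text tells. Its arguments: {"type":"object","properties":{"targets":{"type":"array"},"force":{"type":"number"}},"required":["targets"]}

```bash
mkdir -p pics; ls
python3 - <<'E'
from bench import sensors, optics, r
import cv2
print(sensors.sense())
for n in("scene","top"):
    im=optics.snapshot(n); cv2.imwrite(f"pics/{n}0.png",cv2.resize(im[:,:,::-1],(800,600),interpolation=cv2.INTER_CUBIC))
    c=optics.get_calibration(n); print(n,c["camera_matrix"],c["pose"])
E
```

```text
pics
{'time': 0.0, 'joint_pos': array([ 6.44924721e+01,  7.51611598e+00,  8.53312823e+01, -1.61912273e-03,
        8.72615068e+01, -4.89354392e+00]), 'qd': array([ 0.08027809, -0.04709179, -0.09610794,  0.05438223, -0.06959165,
        0.01397755]), 'joint_efforts': array([ 3.02350876e-03, -5.69414341e+01, -5.00545835e+01,  2.69063403e-04,
        1.44531287e-02, -5.25624625e-05]), 'tool_pos': array([210.99058973, 561.07318895, 230.21473373]), 'tcp_rot': array([-1.79891354e+02, -7.67887581e-03,  1.59386088e+02]), 'ft_force': array([ 0.61407893, -0.82514866, -0.06251096]), 'wrist_torque': array([-0.02277787, -0.01217073, -0.07962204]), 'grip_force': 0.0, 'finger_gap': 85.43774718419826}
scene [[361.15133772   0.         257.43095485]
 [  0.         361.15133772 185.22590416]
 [  0.           0.           1.        ]] [[-8.69170721e-01  3.63751234e-01 -3.35003429e-01  9.73400524e+02]
 [ 4.94345966e-01  6.21565378e-01 -6.07682933e-01  6.48684687e+02]
 [-1.28188840e-02 -6.93787807e-01 -7.20065383e-01  9.10740960e+02]
 [ 0.00000000e+00  0.00000000e+00  0.00000000e+00  1.00000000e+00]]
top [[489.63338925   0.         258.33940795]
 [  0.         489.63338925 190.81384843]
 [  0.           0.           1.        ]] [[-8.96212648e-03 -9.88968673e-01  1.47853457e-01  3.85432470e+02]
 [-9.99955961e-01  9.27536896e-03  1.42923628e-03 -1.83012923e+01]
 [-2.78486527e-03 -1.47834137e-01 -9.89008247e-01  1.26081259e+03]
 [ 0.00000000e+00  0.00000000e+00  0.00000000e+00  1.00000000e+00]]
```

View pics/scene0.png

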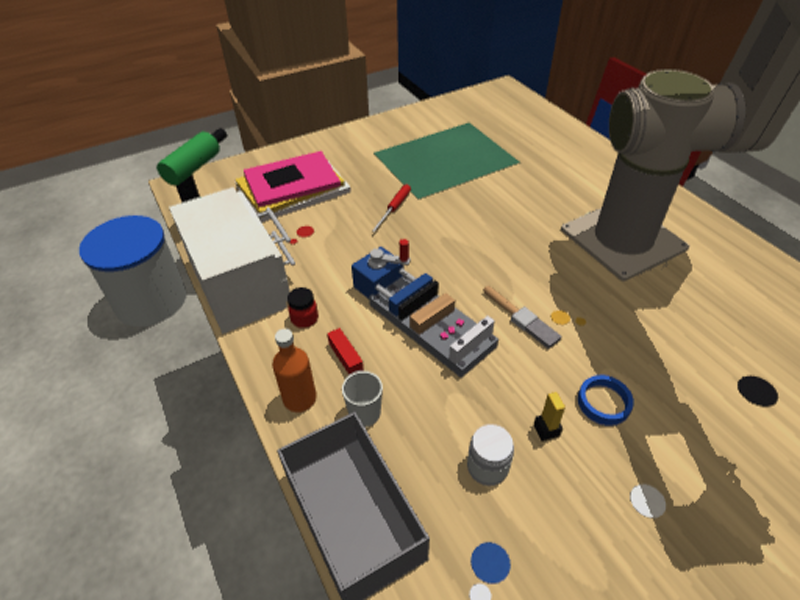

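View pics/top0.png

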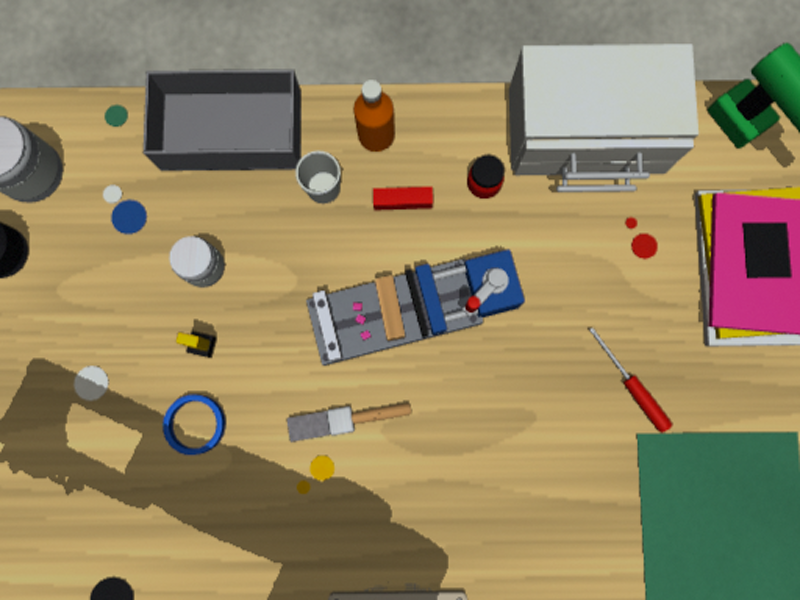

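The top view shows the vise at about (415,305), with the stop on the left at (325,325), the crank knob at (473,303) and the scraper at (197,343). The scene view agrees. Next I'll enlarge crops of both.

Run:
```python
import cv2
from bench import optics
t=optics.snapshot("top")[:,:,::-1]; s=optics.snapshot("scene")[:,:,::-1]
cv2.imwrite("pics/t1.png",cv2.resize(t[155:240,190:340],(750,425),interpolation=cv2.INTER_CUBIC))
a=cv2.resize(s[150:245,220:325],(525,475),interpolation=cv2.INTER_CUBIC)
b=cv2.resize(s[245:285,335:375],(200,200),interpolation=cv2.INTER_CUBIC)
c=cv2.resize(t[200:235,105:145],(200,175),interpolation=cv2.INTER_CUBIC)
import numpy as np
o=np.zeros((475,725,3),np.uint8);o[:,:525]=a;o[:200,525:]=b;o[250:425,525:]=c
cv2.imwrite("pics/s1.png",o)
```

```text
(no output)
```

View pics/t1.png

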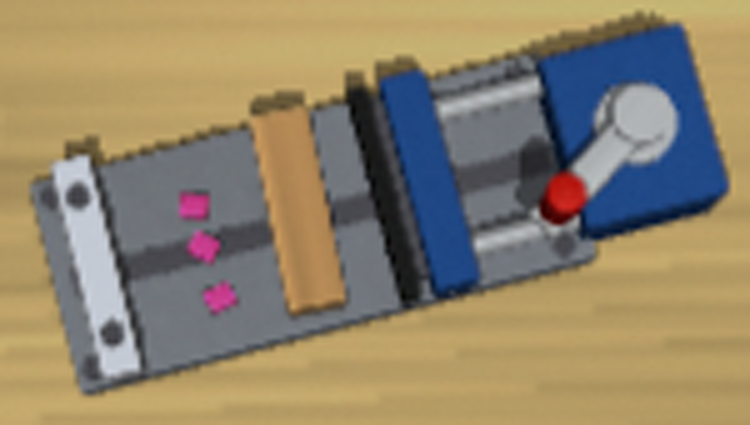

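View pics/s1.png

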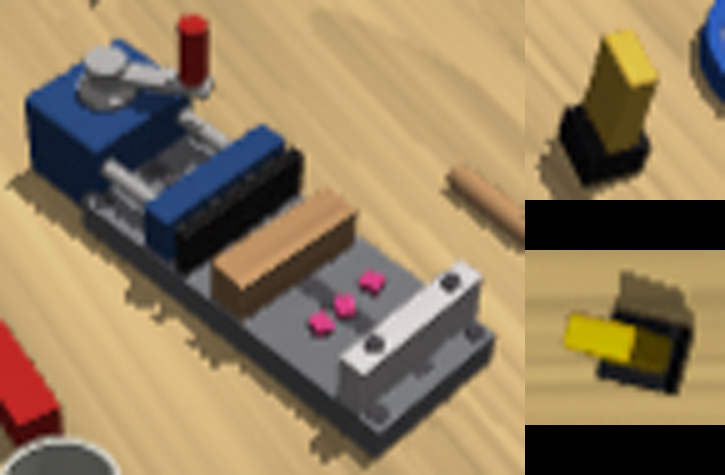

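The crops show the stop's top face at (52,162), (88,155), (142,370) and (103,378) in t1. The chips are at (195,205), (205,247) and (220,297), the bar top spans (253,113) to (345,302), the hub is at (643,108) and the knob top at (567,190). I'll triangulate these.

```bash
cat > h.py <<'E'
import numpy as np, cv2
from bench import sensors, optics, r
def ray(n,p,c=None):
    c=c or optics.get_calibration(n); d=np.linalg.inv(c["camera_matrix"])@[p[0],p[1],1]; P=c["pose"]
    return P[:3,3],P[:3,:3]@d
def onz(n,p,z,c=None):
    o,d=ray(n,p,c); return o+d*(z-o[2])/d[2]
def tri(rays):
    A=0;b=0
    for o,d in rays:
        d=d/np.linalg.norm(d);M=np.eye(3)-np.outer(d,d);A=A+M;b=b+M@o
    return np.linalg.solve(A,b)
T=lambda u,v:(190+(u+.5)/5-.5,155+(v+.5)/5-.5)
S=lambda u,v:(220+(u+.5)/5-.5,150+(v+.5)/5-.5)
B=lambda u,v:(335+(u-524.5)/5-.5,245+(v+.5)/5-.5)
C=lambda u,v:(105+(u-524.5)/5-.5,200+(v-249.5)/5-.5)
E
python3 - <<'E'
from h import *
np.set_printoptions(precision=1,suppress=True)
two=lambda a,b:tri([ray("top",a),ray("scene",b)])
print("tri hub",two(T(643,108),S(105,60)),"knobtop",two(T(567,188),S(193,20)))
for a,b in(((195,205),(372-0,281)),((205,247),(345,306)),((220,297),(321,322))): 
    for bb in(b,):print("chip",two(T(*a),S(*bb)), onz("top",T(*a),38), onz("scene",S(*b),38))
for a,b in((((195,205)),(321,322)),((220,297),(372,281))): print("chip alt",two(T(*a),S(*b)))
print("scr",two(C(600,337),B(634,57)))
for k in((567,313),(637,325),(632,363),(563,345)): print("grip top",onz("top",C(*k),100))
for k in((610,30),(637,38),(657,72),(632,85)): print("grip sc",onz("scene",B(*k),100))
for k in((88,155),(142,370)): print("stopface72",onz("top",T(*k),72))
for k in((340,352),(358,375),(465,262),(481,283)): print("stop sc",onz("scene",S(*k),72))
for k in((253,113),(300,104),(345,302),(292,312)): print("bar65",onz("top",T(*k),65))
for k in((212,262),(242,287),(325,190),(356,212)): print("bar sc",onz("scene",S(*k),65))
for k in((33,185),(83,390),(595,258)): print("bed30",onz("top",T(*k),30))
print("bed sc",onz("scene",S(375,433),30),onz("scene",S(494,335),30))
for k in((540,57),(683,27),(728,188)): print("hous72",onz("top",T(*k),72))
E
```

```text
tri hub [ 591.8 -160.   100.1] knobtop [ 546.8 -118.6  146.4]
chip [541.2  65.3  74.9] [556.7  58.6  38. ] [512.   49.7  38. ]
chip [535.6  54.2  32.4] [535.4  53.5  38. ] [538.   58.4  38. ]
chip [525.6  39.9  -8. ] [510.  46.  38.] [558.   61.7  38. ]
chip alt [556.8  59.1  34.6]
chip alt [510.1  46.5  33.8]
scr [498.7 316.   96.3]
grip top [510.7 330.2 100. ]
grip top [504.6 296.7 100. ]
grip top [486.5 298.5 100. ]
grip top [495.4 331.6 100. ]
grip sc [499.9 298.9 100. ]
grip sc [490.9 309.9 100. ]
grip sc [495.7 331.2 100. ]
grip sc [512.  330.7 100. ]
stopface72 [577.3 109.1  72. ]
stopface72 [471.3  82.2  72. ]
stop sc [576.8 109.5  72. ]
stop sc [577.  129.1  72. ]
stop sc [472.  89.  72.]
stop sc [473.6 107.8  72. ]
bar65 [598.8  28.1  65. ]
bar65 [603.1   4.8  65. ]
bar65 [504.3 -16.7  65. ]
bar65 [499.6   9.3  65. ]
bar sc [603.5   5.1  65. ]
bar sc [597.8  32.1  65. ]
bar sc [509.5 -11.5  65. ]
bar sc [502.9  14.8  65. ]
bed30 [568.9 141.4  30. ]
bed30 [464.6 115.3  30. ]
bed30 [ 528.9 -143.3   30. ]
bed sc [572.3 144.4  30. ] [466.8 119.4  30. ]
hous72 [ 624.3 -114.2   72. ]
hous72 [ 638.8 -185.4   72. ]
hous72 [ 558.  -205.1   72. ]
```

```bash
cat >> h.py <<'E'
def plan(cur,wps,claw):
    """cur (x,y,z,yaw deg); wps: (x,y,z,yaw,n); tool pointing down. Prints rows."""
    cur=np.array(cur,float);rows=[]
    for w in wps:
        n=w[4];st=(np.array(w[:4],float)-cur)/n
        for i in range(n):
            a=np.radians(cur[3]);c,s=np.cos(a),np.sin(a)
            rows.append([round(float(v),1) for v in(c*st[0]+s*st[1], s*st[0]-c*st[1], -st[2])]+[0,0,round(float(-np.radians(st[3])),3),claw]);cur=cur+st
    print(str(rows).replace(" ",""))
def now():
    s=sensors.sense();print(round(s["time"],2),s["tool_pos"].round(1),s["tcp_rot"].round(1),"F",s["ft_force"].round(1),"gap",round(s["finger_gap"],1),"grip",round(s["grip_force"],1))
    return list(s["tool_pos"])+[s["tcp_rot"][2]]
E
python3 - <<'E'
from h import *
plan((211.2,561.6,231.3,159.4),[(499.5,316,170,78,9)],0)
E
```

```text
[[-39.6,-14.3,6.8,0,0,0.158,0],[-41.3,-7.9,6.8,0,0,0.158,0],[-42.1,-1.3,6.8,0,0,0.158,0],[-41.7,5.4,6.8,0,0,0.158,0],[-40.4,11.8,6.8,0,0,0.158,0],[-38.0,18.0,6.8,0,0,0.158,0],[-34.7,23.8,6.8,0,0,0.158,0],[-30.5,29.0,6.8,0,0,0.158,0],[-25.6,33.4,6.8,0,0,0.158,0]]
```

Call:
{"fn": "apply_moves", "kwargs": {"targets": [[-39.6, -14.3, 6.8, 0, 0, 0.158, 0.4], [-41.3, -7.9, 6.8, 0, 0, 0.158, 0.4], [-42.1, -1.3, 6.8, 0, 0, 0.158, 0.4], [-41.7, 5.4, 6.8, 0, 0, 0.158, 0.4], [-40.4, 11.8, 6.8, 0, 0, 0.158, 0.4], [-38.0, 18.0, 6.8, 0, 0, 0.158, 0.4], [-34.7, 23.8, 6.8, 0, 0, 0.158, 0.4], [-30.5, 29.0, 6.8, 0, 0, 0.158, 0.4], [-25.6, 33.4, 6.8, 0, 0, 0.158, 0.4], [0, 0, 0, 0, 0, 0, 0.4], [0, 0, 0, 0, 0, 0, 0.4]]}}

```text
time: 1.58
tool_pos: [498.9, 315.8, 169.9]
tcp_rot: [-180.0, 0.0, 78.0]
ft_force: [-0.4, 0.3, 0.0]
finger_gap: 51.2
grip_force: 0.0
```

Run:
```python
from h import *
now()
c=optics.get_calibration("wrist");im=optics.snapshot("wrist");print(c)
import pickle;pickle.dump((c,im),open("w1.pkl","wb"))
cv2.imwrite("pics/w1.png",im[:,:,::-1])
```

```text
1.57 [498.9 315.8 169.9] [-180.    0.   78.] F [-0.4  0.3  0. ] gap 51.2 grip 0.0
{'camera_matrix': array([[275.11671225,   0.        , 256.01130706],
       [  0.        , 275.11671225, 190.68071055],
       [  0.        ,   0.        ,   1.        ]]), 'pose': array([[ 9.78074508e-01, -2.00636818e-01, -5.58132937e-02,
         5.12160972e+02],
       [-2.08253572e-01, -9.43368169e-01, -2.58238161e-01,
         3.80732624e+02],
       [-8.40401751e-04,  2.64199480e-01, -9.64467692e-01,
         3.12131481e+02],
       [ 0.00000000e+00,  0.00000000e+00,  0.00000000e+00,
         1.00000000e+00]])}
```

View pics/w1.png

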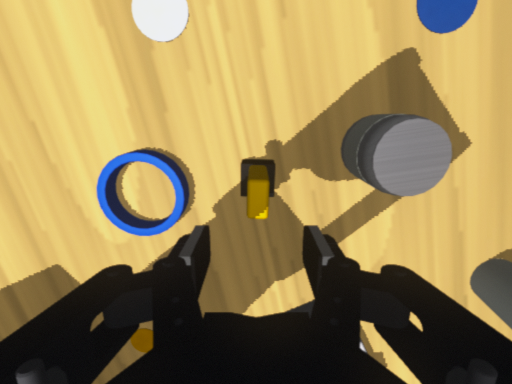

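The wrist view shows the scraper squarely aligned between the fingers. The grip top spans rows 174 to 219 at column 258, and the foot spans columns 243 to 274. I'll check that against the estimate.

Run:
```python
from h import *
import pickle
c,im=pickle.load(open("w1.pkl","rb"))
for p in((258,196.5),(258,218.5),(247,219),(269,217)):print(onz("wrist",p,100,c).round(1))
print(onz("wrist",(258,177),30,c))
g=im[150:230:4,258];print(g.tolist())
print(tri([ray("wrist",(258,218),c),ray("top",C(634,345)),ray("scene",B(624,34))]))
plan((499.3,316,170,78),[(499.3,316,57,78,7)],0.4)
```

```text
[500.4 318.9 100. ]
[496.5 300.4 100. ]
[487.6 301.8 100. ]
[505.6 299.8 100. ]
[500.97333664 319.31067245  30.        ]
[[230, 197, 115], [231, 199, 117], [129, 106, 60], [39, 30, 16], [86, 67, 8], [85, 65, 8], [86, 65, 6], [84, 65, 3], [148, 116, 0], [158, 123, 0], [156, 122, 0], [157, 123, 0], [154, 121, 0], [155, 120, 0], [154, 120, 0], [151, 116, 0], [157, 123, 0], [196, 158, 0], [135, 109, 61], [131, 107, 59]]
[494.95040656 300.46803552  96.16169441]
[[0.0,0.0,16.1,0,0,-0.0,0.4],[0.0,0.0,16.1,0,0,-0.0,0.4],[0.0,0.0,16.1,0,0,-0.0,0.4],[0.0,0.0,16.1,0,0,-0.0,0.4],[0.0,0.0,16.1,0,0,-0.0,0.4],[0.0,0.0,16.1,0,0,-0.0,0.4],[0.0,0.0,16.1,0,0,-0.0,0.4]]
```

Call:
{"fn": "apply_moves", "kwargs": {"targets": [[1, 1, 16, 0, 0, 0, 0.4], [0, 0, 16, 0, 0, 0, 0.4], [0, 0, 16, 0, 0, 0, 0.4], [0, 0, 16, 0, 0, 0, 0.4], [0, 0, 16, 0, 0, 0, 0.4], [0, 0, 16, 0, 0, 0, 0.4], [0, 0, 16, 0, 0, 0, 0.4], [0, 0, 0, 0, 0, 0, 1], [0, 0, 0, 0, 0, 0, 1], [0, 0, 0, 0, 0, 0, 1], [0, 0, 0, 0, 0, 0, 1], [0, 0, 0, 0, 0, 0, 1]], "force": 60}}

```text
time: 3.12
tool_pos: [500.6, 316.6, 58.4]
tcp_rot: [180.0, -0.0, 77.9]
ft_force: [0.3, -0.1, -0.3]
finger_gap: 17.6
grip_force: 59.4
```

Run:
```python
from h import *
p=now()
# foot bottom z=0 at TCP z p[2]; vise frame
O=np.array([543.6,19.7]);ex=np.array([.9703,.2419]);ey=np.array([-.2419,.9703])
V=lambda x,y:O+x*ex+y*ey
a=V(-66,38);b=V(-66,38)
print(a,V(80,38))
plan(p,[(p[0],p[1],p[2]+50,78,2),(V(-75,38)[0],V(-75,38)[1],p[2]+60,104,6),(*V(-75,38),p[2]+60,104,2)],1)
```

```text
3.12 [500.6 316.6  58.4] [180.   -0.   77.9] F [ 0.3 -0.1 -0.3] gap 17.6 grip 59.4
[470.368  40.606] [612.0318  75.9234]
[[0.0,0.0,-25.0,0,0,-0.001,1],[0.0,0.0,-25.0,0,0,-0.001,1],[-46.7,3.3,-1.7,0,0,-0.076,1],[-46.8,-0.3,-1.7,0,0,-0.076,1],[-46.7,-3.8,-1.7,0,0,-0.076,1],[-46.2,-7.3,-1.7,0,0,-0.076,1],[-45.6,-10.8,-1.7,0,0,-0.076,1],[-44.6,-14.2,-1.7,0,0,-0.076,1],[0.0,-0.0,0.0,0,0,-0.0,1],[0.0,-0.0,0.0,0,0,-0.0,1]]
```

Run:
```python
from h import *
p=now()
O=np.array([543.6,19.7]);ex=np.array([.9703,.2419]);ey=np.array([-.2419,.9703])
V=lambda x,y:O+x*ex+y*ey
plan(p,[(p[0],p[1],155,78,3),(*V(-63,37),155,104,6),(*V(-63,37),110,104,2)],1)
```

```text
3.12 [500.6 316.6  58.4] [180.   -0.   77.9] F [ 0.3 -0.1 -0.3] gap 17.6 grip 59.4
[[0.0,0.0,-32.2,0,0,-0.001,1],[0.0,0.0,-32.2,0,0,-0.001,1],[0.0,0.0,-32.2,0,0,-0.001,1],[-46.0,5.2,-0.0,0,0,-0.076,1],[-46.2,1.7,-0.0,0,0,-0.076,1],[-46.2,-1.8,-0.0,0,0,-0.076,1],[-46.0,-5.3,-0.0,0,0,-0.076,1],[-45.4,-8.8,-0.0,0,0,-0.076,1],[-44.6,-12.2,-0.0,0,0,-0.076,1],[-0.0,0.0,22.5,0,0,-0.0,1],[-0.0,0.0,22.5,0,0,-0.0,1]]
```

Call:
{"fn": "apply_moves", "kwargs": {"targets": [[0, 0, -32.2, 0, 0, 0, 1], [0, 0, -32.2, 0, 0, 0, 1], [0, 0, -32.2, 0, 0, 0, 1], [-46.0, 5.2, 0, 0, 0, -0.076, 1], [-46.2, 1.7, 0, 0, 0, -0.076, 1], [-46.2, -1.8, 0, 0, 0, -0.076, 1], [-46.0, -5.3, 0, 0, 0, -0.076, 1], [-45.4, -8.8, 0, 0, 0, -0.076, 1], [-44.6, -12.2, 0, 0, 0, -0.076, 1], [0, 0, 22, 0, 0, 0, 1], [0, 0, 22, 0, 0, 0, 1], [0, 0, 0, 0, 0, 0, 1]]}}

```text
time: 4.62
tool_pos: [471.7, 40.1, 109.0]
tcp_rot: [-179.8, -0.1, 104.0]
ft_force: [-0.0, 0.2, -1.0]
finger_gap: 17.3
grip_force: 59.3
```

Run:
```python
from h import *
now()
t=optics.snapshot("top")[:,:,::-1]; s=optics.snapshot("scene")[:,:,::-1]
o=np.zeros((475,785,3),np.uint8)
o[:,:525]=cv2.resize(s[150:245,220:325],(525,475),interpolation=cv2.INTER_CUBIC)
o[:425,530:780]=cv2.resize(t[155:240,190:240],(250,425),interpolation=cv2.INTER_CUBIC)
cv2.imwrite("pics/s2.png",o)
```

```text
4.62 [471.7  40.1 109. ] [-1.798e+02 -1.000e-01  1.040e+02] F [-0.   0.2 -1. ] gap 17.3 grip 59.3
```

View pics/s2.png

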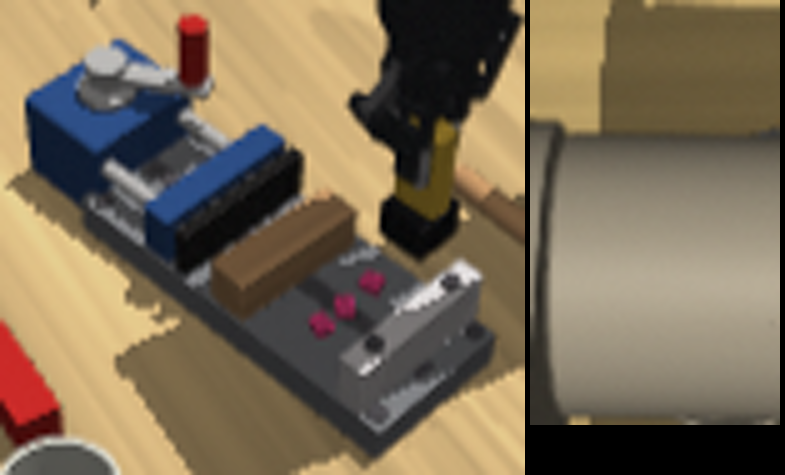

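The foot hangs in line with the three chips, on the -x side of the bed. I'll lower it and sweep.

Call:
{"fn": "apply_moves", "kwargs": {"targets": [[0, 0, 10, 0, 0, 0, 1], [0, 0, 9.3, 0, 0, 0, 1], [0, 0, 0, 0, 0, 0, 1], [0, 9, 0, 0, 0, 0, 1], [0, 9, 0, 0, 0, 0, 1], [0, 9, 0, 0, 0, 0, 1]]}}

```text
time: 5.48
tool_pos: [500.5, 47.0, 91.8]
tcp_rot: [180.0, 0.0, 104.0]
ft_force: [-0.4, 0.7, -0.2]
finger_gap: 17.3
grip_force: 59.4
```

Call:
{"fn": "apply_moves", "kwargs": {"targets": [[0, 3, 1.6, 0, 0, 0, 1], [0, 9, 0, 0, 0, 0, 1], [0, 9, 0, 0, 0, 0, 1], [0, 9, 0, 0, 0, 0, 1], [0, 9, 0, 0, 0, 0, 1], [0, 9, 0, 0, 0, 0, 1], [0, 9, 0, 0, 0, 0, 1], [0, 9, 0, 0, 0, 0, 1], [0, 9, 0, 0, 0, 0, 1], [0, 9, 0, 0, 0, 0, 1], [0, 9, 0, 0, 0, 0, 1], [0, 9, 0, 0, 0, 0, 1], [0, 4, 0, 0, 0, 0, 1], [0, 0, 0, 0, 0, 0, 1], [0, 0, -30, 0, 0, 0, 1], [0, 0, -40, 0, 0, 0, 1], [0, 0, 0, 0, 0, 0, 1]]}}

```text
time: 7.6
tool_pos: [604.8, 72.6, 164.5]
tcp_rot: [179.6, 0.1, 104.0]
ft_force: [-0.4, -0.0, -2.1]
finger_gap: 17.4
grip_force: 59.5
```

Run:
```python
from h import *
p=now()
def blobs(n):
    im=optics.snapshot(n).astype(int);R,G,Bc=im[...,0],im[...,1],im[...,2]
    m=((R-G>60)&(Bc-G>30)).astype(np.uint8)
    k,_,st,ce=cv2.connectedComponentsWithStats(m)
    O=np.array([543.6,19.7])
    for i in range(1,k):
        if 3<st[i,4]<200:
            for z in(8,38):
                w=onz(n,ce[i],z)[:2]-O;print(n,st[i,4],ce[i].round(1),z,"vise xy",(np.array([[.9703,.2419],[-.2419,.9703]])@w).round(0))
blobs("scene");blobs("top")
plan(p,[(550,250,160,92,5),(500,316,160,78,2),(500,316,100,78,2)],1)
```

```text
7.6 [604.8  72.6 164.5] [1.796e+02 1.000e-01 1.040e+02] F [-0.4 -0.  -2.1] gap 17.4 grip 59.5
scene 7 [274. 226.] 8 vise xy [63. 33.]
scene 7 [274. 226.] 38 vise xy [79. 49.]
scene 10 [269.9 229.6] 8 vise xy [82. 34.]
scene 10 [269.9 229.6] 38 vise xy [98. 50.]
scene 6 [277.  229.8] 8 vise xy [66. 50.]
scene 6 [277.  229.8] 38 vise xy [83. 65.]
[[37.1,-2.0,0.9,0,0,0.042,1],[37.0,-3.6,0.9,0,0,0.042,1],[36.8,-5.1,0.9,0,0,0.042,1],[36.5,-6.7,0.9,0,0,0.042,1],[36.2,-8.2,0.9,0,0,0.042,1],[33.9,-23.8,-0.0,0,0,0.122,1],[30.7,-27.8,-0.0,0,0,0.122,1],[0.0,0.0,30.0,0,0,-0.0,1],[0.0,0.0,30.0,0,0,-0.0,1]]
```

All three chips are on the table at vise x of 63 to 82. Next I'll put the scraper back where it was.

Call:
{"fn": "apply_moves", "kwargs": {"targets": [[37.1, -2.0, 0.9, 0, 0, 0.042, 1], [37.0, -3.6, 0.9, 0, 0, 0.042, 1], [36.8, -5.1, 0.9, 0, 0, 0.042, 1], [36.5, -6.7, 0.9, 0, 0, 0.042, 1], [36.2, -8.2, 0.9, 0, 0, 0.042, 1], [33.9, -23.8, 0, 0, 0, 0.122, 1], [30.7, -27.8, 0, 0, 0, 0.122, 1], [0, 0, 30, 0, 0, 0, 1], [0, 0, 30, 0, 0, 0, 1], [0, 0, 20, 0, 0, 0, 1], [0, 0, 10, 0, 0, 0, 1], [0, 0, 0, 0, 0, 0, 1], [0, 0, 0, 0, 0, 0, 1]]}}

```text
time: 9.32
tool_pos: [498.4, 316.3, 66.5]
tcp_rot: [179.9, -0.1, 78.0]
ft_force: [0.4, -0.1, -0.5]
finger_gap: 17.6
grip_force: 59.4
```

Call:
{"fn": "apply_moves", "kwargs": {"targets": [[0, 0, 5, 0, 0, 0, 1], [0, 0, 3, 0, 0, 0, 1], [0, 0, 0, 0, 0, 0, 1], [0, 0, 0, 0, 0, 0, 1]]}}

```text
time: 9.82
tool_pos: [498.1, 316.3, 58.3]
tcp_rot: [179.9, -0.1, 78.0]
ft_force: [-1.6, -1.3, 5.0]
finger_gap: 17.2
grip_force: 60.2
```

Run:
```python
from h import *
plan((498,316,58.3,78),[(498,316,178,78,3),(560,-130,240,78,9)],0.4)
```

```text
[[0.0,0.0,-39.9,0,0,-0.0,0.4],[0.0,0.0,-39.9,0,0,-0.0,0.4],[0.0,0.0,-39.9,0,0,-0.0,0.4],[-47.0,17.0,-6.9,0,0,-0.0,0.4],[-47.0,17.0,-6.9,0,0,-0.0,0.4],[-47.0,17.0,-6.9,0,0,-0.0,0.4],[-47.0,17.0,-6.9,0,0,-0.0,0.4],[-47.0,17.0,-6.9,0,0,-0.0,0.4],[-47.0,17.0,-6.9,0,0,-0.0,0.4],[-47.0,17.0,-6.9,0,0,-0.0,0.4],[-47.0,17.0,-6.9,0,0,-0.0,0.4],[-47.0,17.0,-6.9,0,0,-0.0,0.4]]
```

Call:
{"fn": "apply_moves", "kwargs": {"targets": [[0, 0, 0, 0, 0, 0, 0.4], [0, 0, 0, 0, 0, 0, 0.4], [0, 0, 0, 0, 0, 0, 0.4], [0, 0, -20, 0, 0, 0, 0.4], [0, 0, -45, 0, 0, 0, 0.4], [0, 0, -45, 0, 0, 0, 0.4]]}}

```text
time: 10.58
tool_pos: [497.4, 316.0, 169.8]
tcp_rot: [180.0, -0.0, 78.0]
ft_force: [0.2, 0.9, 0.7]
finger_gap: 51.3
grip_force: 0.0
```

Call:
{"fn": "apply_moves", "kwargs": {"targets": [[-47, 17, -6.9, 0, 0, 0, 0.4], [-47, 17, -6.9, 0, 0, 0, 0.4], [-47, 17, -6.9, 0, 0, 0, 0.4], [-47, 17, -6.9, 0, 0, 0, 0.4], [-47, 17, -6.9, 0, 0, 0, 0.4], [-47, 17, -6.9, 0, 0, 0, 0.4], [-47, 17, -6.9, 0, 0, 0, 0.4], [-47, 17, -6.9, 0, 0, 0, 0.4], [-47, 17, -6.9, 0, 0, 0, 0.4], [0, 0, 0, 0, 0, 0, 0.4], [0, 0, 0, 0, 0, 0, 0.4]]}}

```text
time: 11.95
tool_pos: [559.4, -129.3, 230.3]
tcp_rot: [180.0, -0.0, 78.0]
ft_force: [-0.4, 0.7, 0.1]
finger_gap: 51.4
grip_force: 0.0
```

Run:
```python
from h import *
now()
c=optics.get_calibration("wrist");im=optics.snapshot("wrist");s=optics.snapshot("scene")
import pickle;pickle.dump((c,im),open("w2.pkl","wb"))
o=np.zeros((576,790,3),np.uint8)
o[:480,:640]=cv2.resize(im,(640,480),interpolation=cv2.INTER_CUBIC)[:,:,::-1]
o[416:576,640:790]=cv2.resize(s[235:295,325:380],(150,160),interpolation=cv2.INTER_CUBIC)[:,:,::-1]
cv2.imwrite("pics/w2.png",o)
```

```text
11.95 [ 559.4 -129.3  230.3] [180.  -0.  78.] F [-0.4  0.7  0.1] gap 51.4 grip 0.0
```

View pics/w2.png

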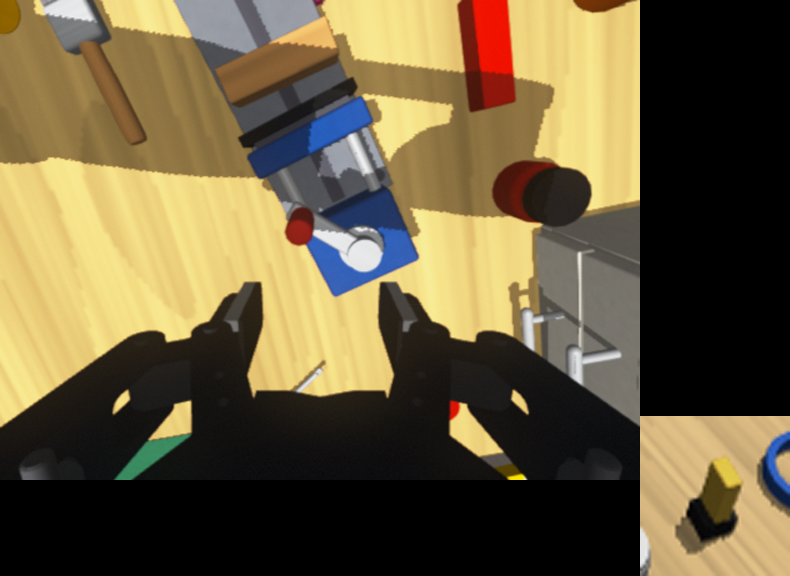

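The scraper is standing on its foot. In the wrist view (scaled 1.25x) the knob top is at about (299,231) and the hub top at about (363,251). I'll combine these with the other views.

Run:
```python
from h import *
import pickle
c,im=pickle.load(open("w2.pkl","rb"))
W=lambda u,v:((u+.5)/1.25-.5,(v+.5)/1.25-.5)
print("hub",onz("wrist",W(363,251),101,c),onz("top",T(643,108),101),onz("scene",S(105,60),101))
print("knob",onz("wrist",W(299,231),145,c),onz("top",T(567,188),145),onz("scene",S(193,20),145))
print(tri([ray("wrist",W(363,251),c),ray("top",T(643,108)),ray("scene",S(105,60))]),tri([ray("wrist",W(299,231),c),ray("top",T(567,188)),ray("scene",S(193,20))]))
```

```text
hub [ 589.62755696 -155.01044045  101.        ] [ 593.00528839 -160.90052467  101.        ] [ 591.05092064 -157.81460493  101.        ]
knob [ 546.6667476  -117.18237962  145.        ] [ 548.05117134 -119.49281141  145.        ] [ 545.19111559 -119.05689591  145.        ]
[ 591.18459737 -158.37204122   99.98463829] [ 546.90991644 -117.84143996  146.71332275]
```

Call:
{"fn": "apply_moves", "kwargs": {"targets": [[8.2, -14.4, 0, 0, 0, 0, 0.4], [0, 0, 40, 0, 0, 0, 0.4], [0, 0, 40, 0, 0, 0, 0.4], [0, 0, 32, 0, 0, 0, 0.4], [0, 0, 10, 0, 0, 0, 0.4], [0, 0, 0, 0, 0, 0, 0.4], [0, 0, 0, 0, 0, 0, 0.9], [0, 0, 0, 0, 0, 0, 0.9], [0, 0, 0, 0, 0, 0, 0.9], [0, 0, 0, 0, 0, 0, 0.9], [0, 0, 0, 0, 0, 0, 0.9]], "force": 40}}

```text
time: 13.42
tool_pos: [547.5, -118.6, 109.4]
tcp_rot: [179.9, 0.0, 78.0]
ft_force: [-4.7, 1.3, 7.0]
finger_gap: 19.3
grip_force: 38.9
```

```bash
cat >> h.py <<'E'
def circ(a0,n,step=10,R=60,yaw=78,corr=(0,0)):
    """rows for n clockwise steps (deg) from knob angle a0; corr: world xy shift spread over rows"""
    a=np.radians(a0-step*np.arange(n+1));d=np.diff(R*np.c_[np.cos(a),np.sin(a)],axis=0)+np.array(corr)/n
    y=np.radians(yaw);M=np.array([[np.cos(y),np.sin(y)],[np.sin(y),-np.cos(y)]])
    print(str([[*map(float,(M@v).round(1)),0,0,0,0,0.9] for v in d]).replace(" ",""), "end",a0-step*n)
def feel(C=(590.8,-158.5)):
    p=now();f=sensors.sense()["ft_force"][:2];d=np.array(p[:2])-C;u=d/np.linalg.norm(d)
    print("R",np.linalg.norm(d).round(1),"ang",np.degrees(np.arctan2(d[1],d[0])).round(1),"Fr",(f@u).round(1),"Ft(resist)",round(float(f@np.array([-u[1],u[0]])),1))
E
python3 -c "
from h import *
feel();circ(137.3,4)"
```

```text
13.43 [ 547.5 -118.6  109.4] [179.9   0.   78. ] F [-4.7  1.3  7. ] gap 19.3 grip 38.9
R 58.9 ang 137.4 Fr 4.3 Ft(resist) 2.3
[[8.5,6.1,0,0,0,0,0.9],[7.3,7.5,0,0,0,0,0.9],[5.9,8.6,0,0,0,0,0.9],[4.3,9.5,0,0,0,0,0.9]] end 97.30000000000001
```

Call:
{"fn": "apply_moves", "kwargs": {"targets": [[8.5, 6.1, 0, 0, 0, 0, 0.9], [7.3, 7.5, 0, 0, 0, 0, 0.9], [5.9, 8.6, 0, 0, 0, 0, 0.9], [4.3, 9.5, 0, 0, 0, 0, 0.9], [0, 0, 0, 0, 0, 0, 0.9]]}}

```text
time: 14.05
tool_pos: [584.7, -100.5, 109.4]
tcp_rot: [179.9, 0.1, 78.0]
ft_force: [-2.1, -2.7, 5.6]
finger_gap: 18.7
grip_force: 39.1
```

```bash
python3 -c "
from h import *
feel();circ(97.3,9)"
```

```text
14.05 [ 584.7 -100.5  109.4] [1.799e+02 1.000e-01 7.800e+01] F [-2.1 -2.7  5.6] gap 18.7 grip 39.1
R 58.3 ang 96.1 Fr -2.5 Ft(resist) 2.3
[[2.6,10.1,0,0,0,0,0.9],[0.8,10.4,0,0,0,0,0.9],[-1.0,10.4,0,0,0,0,0.9],[-2.8,10.1,0,0,0,0,0.9],[-4.5,9.4,0,0,0,0,0.9],[-6.1,8.5,0,0,0,0,0.9],[-7.5,7.3,0,0,0,0,0.9],[-8.6,5.9,0,0,0,0,0.9],[-9.5,4.3,0,0,0,0,0.9]] end 7.299999999999997
```

Call:
{"fn": "apply_moves", "kwargs": {"targets": [[2.6, 10.1, 0, 0, 0, 0, 0.9], [0.8, 10.4, 0, 0, 0, 0, 0.9], [-1.0, 10.4, 0, 0, 0, 0, 0.9], [-2.8, 10.1, 0, 0, 0, 0, 0.9], [-4.5, 9.4, 0, 0, 0, 0, 0.9], [-6.1, 8.5, 0, 0, 0, 0, 0.9], [-7.5, 7.3, 0, 0, 0, 0, 0.9], [-8.6, 5.9, 0, 0, 0, 0, 0.9], [-9.5, 4.3, 0, 0, 0, 0, 0.9]]}}

```text
time: 15.18
tool_pos: [650.0, -151.0, 109.3]
tcp_rot: [-179.9, -0.0, 78.0]
ft_force: [-12.6, 5.1, 11.4]
finger_gap: 18.6
grip_force: 39.9
```

```bash
python3 -c "
from h import *
feel();circ(7.3,18)"
```

```text
15.18 [ 650.  -151.   109.3] [-179.9   -0.    78. ] F [-12.6   5.1  11.4] gap 18.6 grip 39.9
R 59.6 ang 7.2 Fr -11.9 Ft(resist) 6.6
[[-10.1,2.6,0,0,0,0,0.9],[-10.4,0.8,0,0,0,0,0.9],[-10.4,-1.0,0,0,0,0,0.9],[-10.1,-2.8,0,0,0,0,0.9],[-9.4,-4.5,0,0,0,0,0.9],[-8.5,-6.1,0,0,0,0,0.9],[-7.3,-7.5,0,0,0,0,0.9],[-5.9,-8.6,0,0,0,0,0.9],[-4.3,-9.5,0,0,0,0,0.9],[-2.6,-10.1,0,0,0,0,0.9],[-0.8,-10.4,0,0,0,0,0.9],[1.0,-10.4,0,0,0,0,0.9],[2.8,-10.1,0,0,0,0,0.9],[4.5,-9.4,0,0,0,0,0.9],[6.1,-8.5,0,0,0,0,0.9],[7.5,-7.3,0,0,0,0,0.9],[8.6,-5.9,0,0,0,0,0.9],[9.5,-4.3,0,0,0,0,0.9]] end -172.7
```

```bash
python3 -c "
from h import *
circ(7.3,9,corr=(-1.8,0))"
```

```text
[[-10.2,2.4,0,0,0,0,0.9],[-10.5,0.6,0,0,0,0,0.9],[-10.4,-1.2,0,0,0,0,0.9],[-10.1,-3.0,0,0,0,0,0.9],[-9.5,-4.7,0,0,0,0,0.9],[-8.5,-6.3,0,0,0,0,0.9],[-7.3,-7.7,0,0,0,0,0.9],[-5.9,-8.8,0,0,0,0,0.9],[-4.3,-9.7,0,0,0,0,0.9]] end -82.7
```

Call:
{"fn": "apply_moves", "kwargs": {"targets": [[-10.2, 2.4, 0, 0, 0, 0, 0.9], [-10.5, 0.6, 0, 0, 0, 0, 0.9], [-10.4, -1.2, 0, 0, 0, 0, 0.9], [-10.1, -3.0, 0, 0, 0, 0, 0.9], [-9.5, -4.7, 0, 0, 0, 0, 0.9], [-8.5, -6.3, 0, 0, 0, 0, 0.9], [-7.3, -7.7, 0, 0, 0, 0, 0.9], [-5.9, -8.8, 0, 0, 0, 0, 0.9], [-4.3, -9.7, 0, 0, 0, 0, 0.9]]}}

```text
time: 16.3
tool_pos: [599.4, -219.6, 109.6]
tcp_rot: [179.6, 0.1, 78.0]
ft_force: [7.5, -2.0, -1.4]
finger_gap: 19.0
grip_force: 39.1
```

```bash
python3 -c "
from h import *
feel((589,-158.5));circ(-82.7,9)"
```

```text
16.3 [ 599.4 -219.6  109.6] [1.796e+02 1.000e-01 7.800e+01] F [ 7.5 -2.  -1.4] gap 19.0 grip 39.1
R 62.0 ang -80.4 Fr 3.3 Ft(resist) 7.0
[[-2.6,-10.1,0,0,0,0,0.9],[-0.8,-10.4,0,0,0,0,0.9],[1.0,-10.4,0,0,0,0,0.9],[2.8,-10.1,0,0,0,0,0.9],[4.5,-9.4,0,0,0,0,0.9],[6.1,-8.5,0,0,0,0,0.9],[7.5,-7.3,0,0,0,0,0.9],[8.6,-5.9,0,0,0,0,0.9],[9.5,-4.3,0,0,0,0,0.9]] end -172.7
```

```bash
python3 -c "
from h import *
circ(-82.7,18,corr=(0,-1))"
```

```text
[[-2.6,-10.1,0,0,0,0,0.9],[-0.8,-10.4,0,0,0,0,0.9],[1.0,-10.4,0,0,0,0,0.9],[2.8,-10.1,0,0,0,0,0.9],[4.5,-9.4,0,0,0,0,0.9],[6.0,-8.5,0,0,0,0,0.9],[7.4,-7.3,0,0,0,0,0.9],[8.6,-5.9,0,0,0,0,0.9],[9.5,-4.3,0,0,0,0,0.9],[10.1,-2.6,0,0,0,0,0.9],[10.4,-0.8,0,0,0,0,0.9],[10.4,1.1,0,0,0,0,0.9],[10.0,2.8,0,0,0,0,0.9],[9.4,4.5,0,0,0,0,0.9],[8.4,6.1,0,0,0,0,0.9],[7.3,7.5,0,0,0,0,0.9],[5.8,8.7,0,0,0,0,0.9],[4.2,9.5,0,0,0,0,0.9]] end -262.7
```

Call:
{"fn": "apply_moves", "kwargs": {"targets": [[-2.6, -10.1, 0, 0, 0, 0, 0.9], [-0.8, -10.4, 0, 0, 0, 0, 0.9], [1.0, -10.4, 0, 0, 0, 0, 0.9], [2.8, -10.1, 0, 0, 0, 0, 0.9], [4.5, -9.4, 0, 0, 0, 0, 0.9], [6.0, -8.5, 0, 0, 0, 0, 0.9], [7.4, -7.3, 0, 0, 0, 0, 0.9], [8.6, -5.9, 0, 0, 0, 0, 0.9], [9.5, -4.3, 0, 0, 0, 0, 0.9], [10.1, -2.6, 0, 0, 0, 0, 0.9], [10.4, -0.8, 0, 0, 0, 0, 0.9], [10.4, 1.1, 0, 0, 0, 0, 0.9], [10.0, 2.8, 0, 0, 0, 0, 0.9], [9.4, 4.5, 0, 0, 0, 0, 0.9], [8.4, 6.1, 0, 0, 0, 0, 0.9], [7.3, 7.5, 0, 0, 0, 0, 0.9], [5.8, 8.7, 0, 0, 0, 0, 0.9], [4.2, 9.5, 0, 0, 0, 0, 0.9]]}}

```text
time: 18.55
tool_pos: [582.1, -100.9, 109.4]
tcp_rot: [180.0, 0.1, 78.0]
ft_force: [-5.9, -4.3, 7.3]
finger_gap: 18.7
grip_force: 40.1
```

```bash
python3 -c "
from h import *
feel((589,-159.5));circ(97.3,18)"
```

```text
18.55 [ 582.1 -100.9  109.4] [1.8e+02 1.0e-01 7.8e+01] F [-5.9 -4.3  7.3] gap 18.7 grip 40.1
R 59.1 ang 96.8 Fr -3.5 Ft(resist) 6.3
[[2.6,10.1,0,0,0,0,0.9],[0.8,10.4,0,0,0,0,0.9],[-1.0,10.4,0,0,0,0,0.9],[-2.8,10.1,0,0,0,0,0.9],[-4.5,9.4,0,0,0,0,0.9],[-6.1,8.5,0,0,0,0,0.9],[-7.5,7.3,0,0,0,0,0.9],[-8.6,5.9,0,0,0,0,0.9],[-9.5,4.3,0,0,0,0,0.9],[-10.1,2.6,0,0,0,0,0.9],[-10.4,0.8,0,0,0,0,0.9],[-10.4,-1.0,0,0,0,0,0.9],[-10.1,-2.8,0,0,0,0,0.9],[-9.4,-4.5,0,0,0,0,0.9],[-8.5,-6.1,0,0,0,0,0.9],[-7.3,-7.5,0,0,0,0,0.9],[-5.9,-8.6,0,0,0,0,0.9],[-4.3,-9.5,0,0,0,0,0.9]] end -82.7
```

Call:
{"fn": "apply_moves", "kwargs": {"targets": [[2.6, 10.1, 0, 0, 0, 0, 0.9], [0.8, 10.4, 0, 0, 0, 0, 0.9], [-1.0, 10.4, 0, 0, 0, 0, 0.9], [-2.8, 10.1, 0, 0, 0, 0, 0.9], [-4.5, 9.4, 0, 0, 0, 0, 0.9], [-6.1, 8.5, 0, 0, 0, 0, 0.9], [-7.5, 7.3, 0, 0, 0, 0, 0.9], [-8.6, 5.9, 0, 0, 0, 0, 0.9], [-9.5, 4.3, 0, 0, 0, 0, 0.9], [-10.1, 2.6, 0, 0, 0, 0, 0.9], [-10.4, 0.8, 0, 0, 0, 0, 0.9], [-10.4, -1.0, 0, 0, 0, 0, 0.9], [-10.1, -2.8, 0, 0, 0, 0, 0.9], [-9.4, -4.5, 0, 0, 0, 0, 0.9], [-8.5, -6.1, 0, 0, 0, 0, 0.9], [-7.3, -7.5, 0, 0, 0, 0, 0.9], [-5.9, -8.6, 0, 0, 0, 0, 0.9], [-4.3, -9.5, 0, 0, 0, 0, 0.9]]}}

```text
time: 20.8
tool_pos: [599.4, -219.7, 109.6]
tcp_rot: [179.6, 0.0, 78.0]
ft_force: [7.1, 0.4, -0.3]
finger_gap: 19.0
grip_force: 39.5
```

```bash
python3 -c "
from h import *
feel((589,-159.5));circ(-82.7,16)
s=optics.snapshot('scene')
cv2.imwrite('pics/s3.png',cv2.resize(s[150:245,220:325],(630,570),interpolation=cv2.INTER_CUBIC)[:,:,::-1])"
```

```text
20.8 [ 599.4 -219.7  109.6] [179.6   0.   78. ] F [ 7.1  0.4 -0.3] gap 19.0 grip 39.5
R 61.1 ang -80.2 Fr 0.8 Ft(resist) 7.1
[[-2.6,-10.1,0,0,0,0,0.9],[-0.8,-10.4,0,0,0,0,0.9],[1.0,-10.4,0,0,0,0,0.9],[2.8,-10.1,0,0,0,0,0.9],[4.5,-9.4,0,0,0,0,0.9],[6.1,-8.5,0,0,0,0,0.9],[7.5,-7.3,0,0,0,0,0.9],[8.6,-5.9,0,0,0,0,0.9],[9.5,-4.3,0,0,0,0,0.9],[10.1,-2.6,0,0,0,0,0.9],[10.4,-0.8,0,0,0,0,0.9],[10.4,1.0,0,0,0,0,0.9],[10.1,2.8,0,0,0,0,0.9],[9.4,4.5,0,0,0,0,0.9],[8.5,6.1,0,0,0,0,0.9],[7.3,7.5,0,0,0,0,0.9]] end -242.7
```

View pics/s3.png

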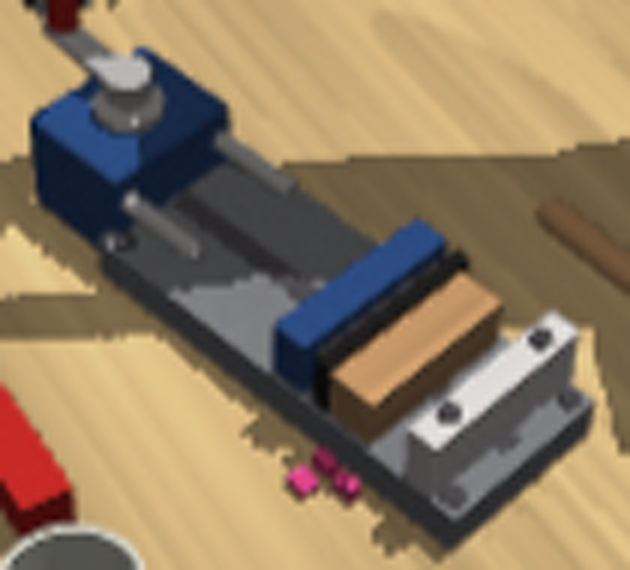

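The bar is riding against the pad and squaring up. The bar's leading top edge is at about (378,408) to (500,300), the stop's near top edge at about (410,435) to (553,315), and the chips are on the table at (325,472).

```bash
python3 -c "
from h import *
Q=lambda u,v:(220+(u+.5)/6-.5,150+(v+.5)/6-.5)
for k,z in(((373,405),65),((500,303),65),((332,375),65),((460,275),65),((410,433),72),((553,315),72)):
    w=onz('scene',Q(*k),z)[:2]-[543.6,19.7];print((np.array([[.9703,.2419],[-.2419,.9703]])@w).round(1))
"
```

```text
[54.  55.7]
[-42.4  54.8]
[54.8 27.9]
[-42.2  27.1]
[58.  84.2]
[-50.6  83. ]
```

Call:
{"fn": "apply_moves", "kwargs": {"targets": [[-2.6, -10.1, 0, 0, 0, 0, 0.9], [-0.8, -10.4, 0, 0, 0, 0, 0.9], [1.0, -10.4, 0, 0, 0, 0, 0.9], [2.8, -10.1, 0, 0, 0, 0, 0.9], [4.5, -9.4, 0, 0, 0, 0, 0.9], [6.1, -8.5, 0, 0, 0, 0, 0.9], [7.5, -7.3, 0, 0, 0, 0, 0.9], [8.6, -5.9, 0, 0, 0, 0, 0.9], [9.5, -4.3, 0, 0, 0, 0, 0.9], [10.1, -2.6, 0, 0, 0, 0, 0.9], [10.4, -0.8, 0, 0, 0, 0, 0.9], [10.4, 1.0, 0, 0, 0, 0, 0.9], [10.1, 2.8, 0, 0, 0, 0, 0.9], [9.4, 4.5, 0, 0, 0, 0, 0.9], [8.5, 6.1, 0, 0, 0, 0, 0.9], [0, 0, 0, 0, 0, 0, 0.9]]}}

```text
time: 22.85
tool_pos: [554.2, -112.6, 109.4]
tcp_rot: [179.9, 0.1, 78.0]
ft_force: [-2.0, -1.0, 6.1]
finger_gap: 19.0
grip_force: 40.3
```

```bash
python3 -c "
from h import *
feel((589,-159.5));circ(127.3,20,5)"
```

```text
22.85 [ 554.2 -112.6  109.4] [1.799e+02 1.000e-01 7.800e+01] F [-2.  -1.   6.1] gap 19.0 grip 40.3
R 58.5 ang 126.6 Fr 0.3 Ft(resist) 2.2
[[3.8,3.6,0,0,0,0,0.9],[3.5,3.9,0,0,0,0,0.9],[3.1,4.2,0,0,0,0,0.9],[2.8,4.4,0,0,0,0,0.9],[2.4,4.7,0,0,0,0,0.9],[1.9,4.9,0,0,0,0,0.9],[1.5,5.0,0,0,0,0,0.9],[1.1,5.1,0,0,0,0,0.9],[0.6,5.2,0,0,0,0,0.9],[0.2,5.2,0,0,0,0,0.9],[-0.3,5.2,0,0,0,0,0.9],[-0.7,5.2,0,0,0,0,0.9],[-1.2,5.1,0,0,0,0,0.9],[-1.6,5.0,0,0,0,0,0.9],[-2.1,4.8,0,0,0,0,0.9],[-2.5,4.6,0,0,0,0,0.9],[-2.9,4.4,0,0,0,0,0.9],[-3.2,4.1,0,0,0,0,0.9],[-3.6,3.8,0,0,0,0,0.9],[-3.9,3.5,0,0,0,0,0.9]] end 27.299999999999997
```

Call:
{"fn": "apply_moves", "kwargs": {"targets": [[3.8, 3.6, 0, 0, 0, 0, 0.9], [3.5, 3.9, 0, 0, 0, 0, 0.9], [3.1, 4.2, 0, 0, 0, 0, 0.9], [2.8, 4.4, 0, 0, 0, 0, 0.9], [2.4, 4.7, 0, 0, 0, 0, 0.9], [1.9, 4.9, 0, 0, 0, 0, 0.9], [1.5, 5.0, 0, 0, 0, 0, 0.9], [1.1, 5.1, 0, 0, 0, 0, 0.9]]}}

```text
time: 23.85
tool_pos: [592.2, -100.3, 109.3]
tcp_rot: [-180.0, 0.1, 78.0]
ft_force: [-8.1, -1.1, 10.0]
finger_gap: 18.7
grip_force: 40.7
```

```bash
python3 -c "
from h import *
feel((589,-159.5))"
```

```text
23.85 [ 592.2 -100.3  109.3] [-1.8e+02  1.0e-01  7.8e+01] F [-8.1 -1.1 10. ] gap 18.7 grip 40.7
R 59.3 ang 86.9 Fr -1.5 Ft(resist) 8.0
```

Call:
{"fn": "apply_moves", "kwargs": {"targets": [[0.6, 5.2, 0, 0, 0, 0, 0.9], [0.2, 5.2, 0, 0, 0, 0, 0.9]]}}

```text
time: 24.1
tool_pos: [602.1, -101.4, 109.3]
tcp_rot: [-179.9, 0.0, 78.0]
ft_force: [-10.8, 0.1, 11.5]
finger_gap: 19.0
grip_force: 41.0
```

```bash
python3 -c "
from h import *
feel((589,-159.5))"
```

```text
24.1 [ 602.1 -101.4  109.3] [-179.9    0.    78. ] F [-10.8   0.1  11.5] gap 19.0 grip 41.0
R 59.5 ang 77.3 Fr -2.3 Ft(resist) 10.5
```

Call:
{"fn": "apply_moves", "kwargs": {"targets": [[-0.3, 5.2, 0, 0, 0, 0, 0.9], [-0.7, 5.2, 0, 0, 0, 0, 0.9]]}}

```text
time: 24.35
tool_pos: [611.7, -104.1, 109.3]
tcp_rot: [-179.9, 0.0, 78.0]
ft_force: [-13.1, 1.9, 14.2]
finger_gap: 19.3
grip_force: 41.2
```

```bash
python3 -c "
from h import *
feel((589,-159.5))"
```

```text
24.35 [ 611.7 -104.1  109.3] [-179.9    0.    78. ] F [-13.1   1.9  14.2] gap 19.3 grip 41.2
R 59.8 ang 67.7 Fr -3.2 Ft(resist) 12.8
```

Call:
{"fn": "apply_moves", "kwargs": {"targets": [[-1.2, 5.1, 0, 0, 0, 0, 0.9], [-1.3, 4, 0, 0, 0, 0, 0.9]]}}

```text
time: 24.6
tool_pos: [619.7, -107.9, 109.2]
tcp_rot: [-179.8, -0.0, 78.0]
ft_force: [-14.4, 5.9, 14.3]
finger_gap: 19.1
grip_force: 41.4
```

```bash
python3 -c "
from h import *
feel((589,-159.5))
s=optics.snapshot('scene')
cv2.imwrite('pics/s4.png',cv2.resize(s[150:245,220:325],(630,570),interpolation=cv2.INTER_CUBIC)[:,:,::-1])"
```

```text
24.6 [ 619.7 -107.9  109.2] [-179.8   -0.    78. ] F [-14.4   5.9  14.3] gap 19.1 grip 41.4
R 60.1 ang 59.2 Fr -2.3 Ft(resist) 15.4
```

View pics/s4.png

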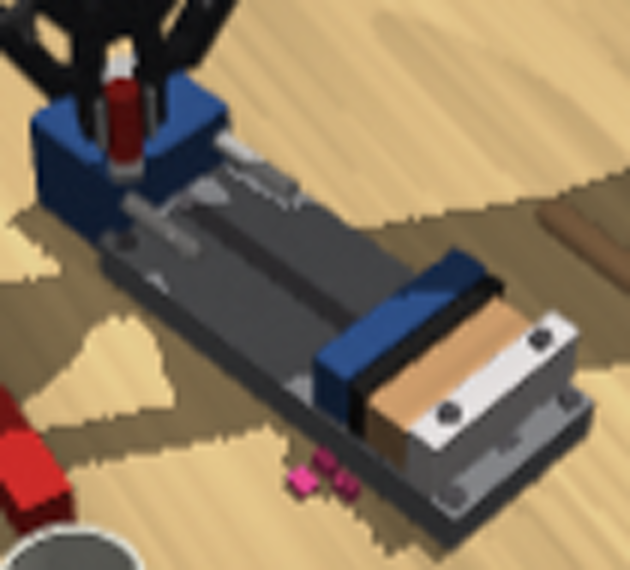

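The bar is flush against the stop and the handle has stiffened from about 6.5 N to 15.4 N, with the rise showing no sudden jump. I'll ease off, let go and retreat upward.

Call:
{"fn": "apply_moves", "kwargs": {"targets": [[0.4, -1.4, 0, 0, 0, 0, 0.9], [0, 0, 0, 0, 0, 0, 0.4], [0, 0, 0, 0, 0, 0, 0.4], [0, 0, 0, 0, 0, 0, 0.4], [0, 0, 0, 0, 0, 0, 0.4], [0, 0, -10, 0, 0, 0, 0.4], [0, 0, -30, 0, 0, 0, 0.4], [0, 0, -40, 0, 0, 0, 0.4], [0, 0, -30, 0, 0, 0, 0.4], [45, 0, 0, 0, 0, 0, 0.4], [45, 0, 0, 0, 0, 0, 0.4], [60, 0, -20, 0, 0, 0, 0.4], [60, 0, 0, 0, 0, 0, 0.4], [60, 0, 0, 0, 0, 0, 0.4], [0, 0, 0, 0, 0, 0, 0.4], [0, 0, 0, 0, 0, 0, 0.4]]}}

```text
time: 26.65
tool_pos: [675.5, 155.5, 237.5]
tcp_rot: [180.0, 0.0, 78.1]
ft_force: [0.2, -0.3, -0.1]
finger_gap: 51.1
grip_force: 0.0
```

```bash
python3 -c "
from h import *
now()
s=optics.snapshot('scene')
cv2.imwrite('pics/s5.png',cv2.resize(s[140:300,200:400],(800,640)[:1]+(600,),interpolation=cv2.INTER_CUBIC)[:,:,::-1])"
```

```text
26.65 [675.5 155.5 237.5] [180.    0.   78.1] F [ 0.2 -0.3 -0.1] gap 51.1 grip 0.0
```

View pics/s5.png

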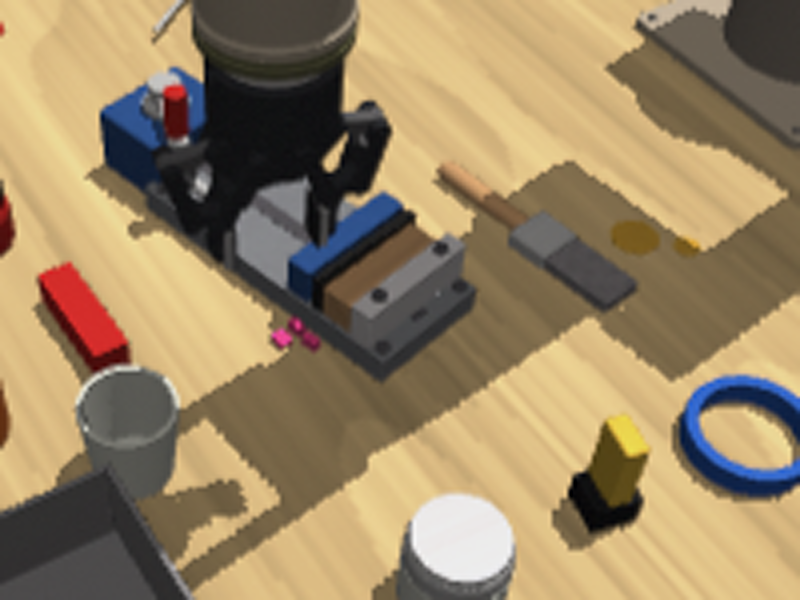

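The bar is gripped flush, the scraper is standing, and the bystanders haven't moved. The knob looks slightly eased back, so I'll measure by how much.

```bash
python3 -c "
from h import *
for n in('scene',):
    im=optics.snapshot(n).astype(int);R,G,Bc=im[...,0],im[...,1],im[...,2]
    m=((R>90)&(G<60)&(Bc<60)).astype(np.uint8);m[:,:230]=0;m[:,260:]=0;m[:150]=0;m[195:]=0
    ys,xs=np.nonzero(m);print(xs.mean(),ys.mean(),xs.min(),xs.max(),ys.min(),ys.max())
    c=optics.get_calibration(n);P=np.linalg.inv(c['pose'])
    for a in range(40,90,5):
        q=np.array([589+60*np.cos(np.radians(a)),-159.5+60*np.sin(np.radians(a)),120,1]);v=c['camera_matrix']@(P@q)[:3];print(a,(v[:2]/v[2]).round(1))
"
```

```text
243.3684210526316 164.52631578947367 241 246 163 166
40 [233.5 168.6]
45 [235.1 169. ]
50 [236.7 169.2]
55 [238.3 169.3]
60 [239.9 169.4]
65 [241.6 169.3]
70 [243.2 169.2]
75 [244.8 168.9]
80 [246.4 168.6]
85 [247.9 168.1]
```

Call:
{"fn": "apply_moves", "kwargs": {"targets": [[0, 0, 0, 0, 0, 0, 0.4], [0, 0, 0, 0, 0, 0, 0.4], [0, 0, 0, 0, 0, 0, 0.4], [0, 0, 0, 0, 0, 0, 0.4], [0, 0, 0, 0, 0, 0, 0.4], [0, 0, 0, 0, 0, 0, 0.4], [0, 0, 0, 0, 0, 0, 0.4], [0, 0, 0, 0, 0, 0, 0.4]]}}

```text
time: 27.75
tool_pos: [675.4, 155.5, 237.1]
tcp_rot: [-180.0, 0.0, 78.0]
ft_force: [-0.4, -0.6, 1.1]
finger_gap: 51.2
grip_force: 0.0
```

```bash
python3 -c "
from h import *
im=optics.snapshot('scene').astype(int);R,G,Bc=im[...,0],im[...,1],im[...,2]
m=((R>90)&(G<60)&(Bc<60)).astype(np.uint8);m[:,:230]=0;m[:,260:]=0;m[:150]=0;m[195:]=0
ys,xs=np.nonzero(m);x=xs.mean();print(x,ys.mean())
if abs(x-243.37)<.4: print(r.hand_in())
"
```

```text
243.3684210526316 164.52631578947367
the job is handed in; nothing more can be done
None
```

Handed in at about 28 s: the chips were swept onto the table, the scraper is back on its foot, and the bar is flush against the stop; I stopped the crank at 15.4 N and it eased back about 11° on release, so I estimate 45 N of clamping.

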